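# Slide a loaded ware board past the standpipe into the drying bay

## Task

The wooden ware board with two unfired clay cups standing on it has to go into the drying bay, past the water pipe that stands in the bay's mouth: with the fingertips, push one end of the board and then the other to pivot and slide it in, its left end behind the pipe, until it lies between the two end battens and along the back batten. Keep the board flat on the bench (do not lift or tip it) and do not touch the cups, which must ride along upright in their places. Leave the bottle, the plaster mould and the tin where they stand.

Things in the scene. Friction and masses are not known exactly. Their poses are not given: they have to be found in the camera images.
- board: mid-brown wooden ware board, 340 mm long, 90 wide, 20 thick, about 0.36 kg, loose, flat on the bench (slides at about 2 to 7 N with the cups). Origin: centre of its underside; y axis along its length, x across, z up. At the start +y is its left end seen from the robot: the end to go behind the pipe. Pushed sideways near one end it turns about a point some 80 mm beyond its centre
- board_left (a point): centre of the board's left end face (the end at +y of the board), 10 mm above its underside; axes as the board
- board_right (a point): centre of the board's right end face (the end at -y of the board), 10 mm above its underside; axes as the board
- cup_left: off-white unfired espresso cup, 60 mm across the rim, 45 mm high, 0.1 kg, loose on the board 48 mm left of the board's centre, its handle towards the left end. Origin at the centre of its foot, z up. The last 75 mm of the board at each end are free of cup and handle
- cup_right: the same cup, 48 mm right of the board's centre, its handle towards the right end. Origin at the centre of its foot, z up
- seat_left (a point): point on the board's top where the left cup stands, 48 mm left of the board's centre
- seat_right (a point): point on the board's top where the right cup stands, 48 mm right of the board's centre
- bay: drying bay fixed to the bench: dark timber battens 25 mm wide, 30 mm high, on a painted blue-grey floor flush with the bench; a blue fan heater 95 mm high stands 50 to 140 mm behind the back batten's face. Origin: bench level, middle of the back batten's front face; y to the left along that batten, x away from the robot, so the bay's inside is at negative x
- standpipe: fixed upright water pipe in the bay's mouth near its left end: 34 mm pipe in a brass collar 50 mm across, 24 mm high (the board meets the collar), brass tap and red lever on top at 196 mm, spout pointing left. Origin on its axis at bench level. Collar to back batten: 110 to 116 mm; collar to right batten about 263 mm, shorter than the board
- bottle: bystander: amber bottle with red cap, 62 mm across, 170 mm high, loose. Origin at the centre of its underside
- mould: bystander: white plaster mould, 90 mm across, 74 mm high, loose. Origin at the centre of its underside
- tin: bystander: bare steel tin, 72 mm across, 90 mm high, loose. Origin at the centre of its underside
- bay_left (a point): inner corner at the robot-side end of the bay's left end batten, at bench level; axes as the bay. That batten's inner face is 188 mm left of the bay's origin and runs from the back batten 120 mm out towards the robot, to this point
- bay_right (a point): inner corner at the robot-side end of the bay's right end batten, at bench level; axes as the bay. That batten's inner face is 188 mm right of the bay's origin and runs from the back batten only 45 mm out towards the robot, to this point
Things that resemble listed ones, but are neither listed nor needed, are in the scene too. What is shaped like the cup_right but purple or turquoise is not meant.

How it is judged:
By the outcome, as a careful person would: the job done as asked, in the order asked, and still so for the second after the job is handed in, with the robot touching nothing.
It also fails if it takes over 72 s, if anything falls off the work surface, if the arm or the gripper's body presses on something with over 40 N, if the wrist force passes 120 N, or if a joint passes its speed limit or range.

## Robot

A 6-joint arm with a two-finger parallel gripper is mounted at the origin on the work surface. World frame = base frame: x ahead of the robot, y to its left, z up, the work surface at z = 0. Lengths are in mm, angles in rad, forces in N, time in s.
With the tool pointing down it reaches from about 300 to 775 mm from the base axis. Payload 14.6 kg.
Tool frame: the origin (TCP) lies midway between the tips of the shut fingers; the grasp point (between the pads) lies 19 mm behind it (manip.tcp_to_grasp is the distance from the TCP to the grasp point, in mm); z points along the fingers, x is the direction in which the jaws open and shut, and the axes are right-handed (so a half turn about z gives the same grasp; the last joint's range is limited). The gripper opens to 94 mm and grips with 3 to 60 N. Pads are 16 mm wide; open, the fingers measure 119 mm over their backs; the gripper's body (75 mm by 177 mm) begins 78 mm behind the grasp point.
Start: joints at [-1.412, 0.3, 1.521, -0, 1.321, -0.067], TCP at [123.131, -536.03, 205.446] pointing down, gripper open.
Joint ranges: [-3.03, 3.03], [-0.79, 2.21], [0.23, 2.52], [-1.04, 4.18], [0, 3.07], [-2.55, 2.55]. Speed limits (rad/s): [2.22, 2.22, 2.57, 3.14, 3.14, 3.14].

## Interface

Orientations are given as [roll, pitch, yaw] about the fixed x, y, z axes, in that order (R = Rz(yaw) Ry(pitch) Rx(roll)).
In Python, from cell import manip gives the robot as it stands.
- The arm moves only by the tool arm_command, never from a script. Its argument "steps" is a list of rows, each a list of 3 entries, a list of its own where there are three numbers: the opening, from 0 (shut) to 1 (fully open), then the shift along the tool's x, y, z in cm, then the turn about the tool's z in rad. A call has 1 to 5 rows; each row shifts and turns the commanded pose from where the row before left it, along the tool's axes as they then stand; what a row does not reach is not made up. A row lasts 1/12 s, in which the tool goes at most 41.7 mm and 7.16 degrees, less where a joint would pass 70% of its speed; a pose out of reach is approached as far as the arm can. A call with a gripper value outside its range is refused whole. The fingers move at their own pace and stop on an object; "force" is the grip in N (left out, the last holds). Time passes only in rows, so rows that do not move let the fingers close. It gives the time, the measured TCP pose, the force and the opening at its end, in the units of the state.
- manip.read_state(): the state, without advancing time (a new reading comes with each control period).
- manip.camera(name): name is "scene" or "side" or "wrist"; returns (picture, depth): 420x560x3 uint8, red, green, blue; 420x560 float32, mm along the optical axis (not along the pixel's ray), 0 where there is no reading.
- manip.calibration(name): a dict with "fx", "fy", "cx", "cy" (pixels), "R" (3x3) and "t" (3): a world point X has camera coordinates R X + t; the wrist camera has in their place "tool_from_camera" (4x4, takes a point from camera to tool coordinates, whose origin is the TCP and whose axes are the tool frame's). Camera axes: x right, y down, z forward; pixel columns grow to the right and rows downward; lengths in mm; the calibration is good to about 2 mm. A picture is of the moment at which its call begins: read the wrist's pose just before it. calibration takes no time and is no camera call.
- manip.sign_off(): hands the job in, once; it reports no verdict.
The state is a dict: "clock": time; "joints": joint angles; "qd": joint speeds; "effort": joint torques, N m; "eef_pos": TCP position; "eef_rot": TCP orientation; "wrist_force": force on the tool from outside, world axes, zero at the start; "moment": the same for the moment, N m; "finger_gap": finger opening in mm.
Only numpy, scipy, OpenCV 4.12 (cv2) and the standard library are available. Lean on these libraries where they do the work, as an engineer would, in place of code of your own. Each camera call takes 0.05 s, during which the arm holds its last target.

## Working session

There is one attempt and no reset: what is moved stays moved. The work goes in short steps, Python scripts to look and compute and a tool call to move; the robot and the scene stay as the last step left them, time stands still between calls to the robot, and variables do not carry over. Pictures are saved under pics/ and viewed, and the job is handed in when it is done.

Besides the shell and the picture viewer there is one more tool, called after ">>>" in YAML: its name, and indented under it one key for each argument. arm_command: Moves the arm, as the interface text tells. Its arguments: {"type":"object","properties":{"steps":{"type":"array","items":{"type":"array"}},"force":{"type":"number"}},"required":["steps"]}

```bash
mkdir -p pics; ls; cat > h.py <<'E'
import numpy as np,cv2
from cell import manip
def snap(n,tag):
    p,d=manip.camera(n); cv2.imwrite(f'pics/{tag}.png',p[:,:,::-1]); np.savez(f'pics/{tag}.npz',p=p,d=d); return p,d
def world(n,u,v,z):
    c=manip.calibration(n);R=np.array(c['R']);t=np.array(c['t'])
    r=R.T@np.array([(u-c['cx'])/c['fx'],(v-c['cy'])/c['fy'],1]);o=-R.T@t
    return o+r*(z-o[2])/r[2]
def proj(n,X):
    c=manip.calibration(n);q=np.array(c['R'])@np.array(X)+np.array(c['t'])
    return np.array([c['fx']*q[0]/q[2]+c['cx'],c['fy']*q[1]/q[2]+c['cy']])
def cloud(n,d):
    c=manip.calibration(n);R=np.array(c['R']);t=np.array(c['t'])
    v,u=np.mgrid[:d.shape[0],:d.shape[1]]
    P=np.stack([(u-c['cx'])/c['fx']*d,(v-c['cy'])/c['fy']*d,d],-1)
    return (P-t)@R
E
python3 - <<'E'
from h import *
print(manip.read_state())
for n in('scene','side'):
    snap(n,n+'0');c=manip.calibration(n);print(n,-np.array(c['R']).T@np.array(c['t']),c['fx'])
E
```

```text
pics
{'clock': 0.0, 'joints': array([-1.41160913e+00,  3.00508292e-01,  1.52156536e+00, -2.06427454e-05,
        1.32067932e+00, -6.66096231e-02]), 'qd': array([ 0.00122069,  0.00014987,  0.0003163 ,  0.00193506,  0.00023418,
       -0.00074332]), 'effort': array([-2.52076876e-03, -5.31807375e+01, -3.52737951e+01,  7.07219448e-02,
        2.43869046e-02, -5.68083078e-05]), 'eef_pos': array([ 123.08233442, -535.79256042,  204.87257527]), 'eef_rot': array([-3.14153537e+00,  1.15907274e-03, -1.34499435e+00]), 'wrist_force': array([ 0.37009171, -0.67882994, -0.85903597]), 'moment': array([0.04157535, 0.06139127, 0.06767675]), 'finger_gap': 94.01637282504036}
scene [1205.24146016 -424.35569127  826.35207271] 422.8358103477651
side [  55.21916015  832.29339524 1002.5338027 ] 499.0454165892513
```

View pics/scene0.png

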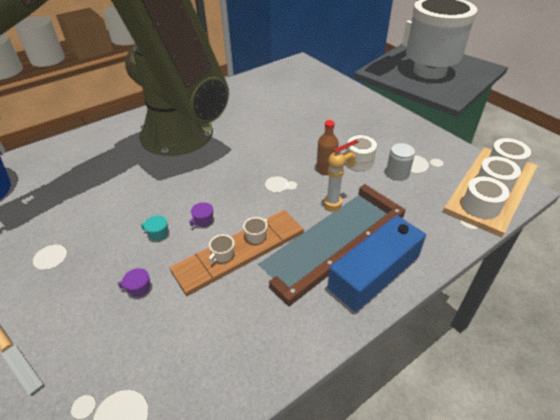

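View pics/side0.png

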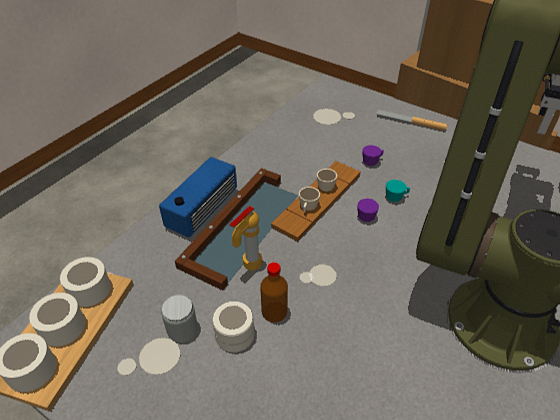

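Both views show the board with two off-white cups in front of the bay and the pipe at the bay's left. In the scene view the board runs (175,270)-(300,225), and the collar is at (333,203). Next I build a top-down map.

```bash
cat >> h.py <<'E'
def topmap(tags,out,x0=250,x1=800,y0=-300,y1=350,s=1):
    H=int((x1-x0)*s);W=int((y1-y0)*s)
    im=np.zeros((H,W,3),np.uint8);zb=np.full((H,W),-99.)
    for n,tag in tags:
        f=np.load(f'pics/{tag}.npz');p,d=f['p'],f['d']
        k=3;d=cv2.resize(d,None,fx=k,fy=k,interpolation=0);p=cv2.resize(p,None,fx=k,fy=k,interpolation=0)
        c=manip.calibration(n);R=np.array(c['R']);t=np.array(c['t'])
        v,u=np.mgrid[:d.shape[0],:d.shape[1]];u=(u+.5)/k-.5;v=(v+.5)/k-.5
        P=(np.stack([(u-c['cx'])/c['fx']*d,(v-c['cy'])/c['fy']*d,d],-1)-t)@R
        ok=(d>0)&(P[...,2]<250)
        X=P[ok];C=p[ok][:,::-1]
        r=((x1-X[:,0])*s).astype(int);q=((y1-X[:,1])*s).astype(int)
        m=(r>=0)&(r<H)&(q>=0)&(q<W);r,q,X,C=r[m],q[m],X[m],C[m]
        o=np.argsort(X[:,2]);r,q,X,C=r[o],q[o],X[o],C[o]
        w=X[:,2]>zb[r,q];im[r[w],q[w]]=C[w];zb[r[w],q[w]]=X[w,2]
    for x in range((x0//100+1)*100,x1,100):
        cv2.line(im,(0,int((x1-x)*s)),(W,int((x1-x)*s)),(0,255,255),1);cv2.putText(im,str(x),(0,int((x1-x)*s)),0,.4,(0,255,255))
    for y in range((y0//100+1)*100,y1,100):
        cv2.line(im,(int((y1-y)*s),0),(int((y1-y)*s),H),(0,255,255),1);cv2.putText(im,str(y),(int((y1-y)*s),10),0,.4,(0,255,255))
    cv2.imwrite(f'pics/{out}.png',im);return im,zb
E
python3 - <<'E'
from h import *
topmap([('scene','scene0'),('side','side0')],'top0')
E
```

```text
(no output)
```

View pics/top0.png

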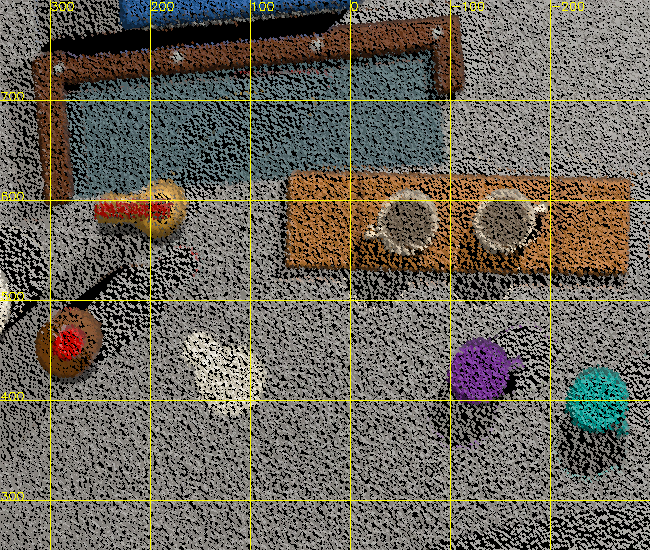

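The map gives a clear plan view: board centre about (578,-108), back batten face about x=720-745, pipe about (590,185). Next come precise fits.

```bash
cat >> h.py <<'E'
def pts(n,tag):
    f=np.load(f'pics/{tag}.npz');return cloud(n,f['d'].astype(float)),cv2.cvtColor(f['p'],cv2.COLOR_RGB2HSV),f['d']
def board(n,tag):
    P,h,d=pts(n,tag)
    m=(d>0)&(P[...,2]>12)&(P[...,2]<26)&(h[...,0]<20)&(h[...,1]>90)&(h[...,2]>90)
    m&=(P[...,0]>300)&(P[...,0]<760)&(P[...,1]>-400)&(P[...,1]<350)
    m=m.astype(np.uint8)
    k,l,s,c=cv2.connectedComponentsWithStats(m,connectivity=8)
    keep=np.isin(l,[i for i in range(1,k) if s[i,4]>150])
    cn=np.vstack([x.reshape(-1,2) for x in cv2.findContours(keep.astype(np.uint8),0,1)[0]])
    W=np.array([world(n,u,v,20)[:2] for u,v in cn])
    r=cv2.minAreaRect(W.astype(np.float32))
    b=cv2.boxPoints(r)
    return r,b,np.median(P[keep][:,2])
E
python3 - <<'E'
from h import *
for n in('scene','side'):
    r,b,z=board(n,n+'0');print(n,r,b.round(1).tolist(),z)
    P,h,d=pts(n,n+'0')
    # battens
    m=(d>0)&(P[...,2]>24)&(P[...,2]<35)&((h[...,0]<15)|(h[...,0]>170))&(h[...,2]<130)&(P[...,0]>550)&(P[...,0]<810)&(P[...,1]>-130)&(P[...,1]<340)
    Q=P[m]; print('bz',np.median(Q[:,2]),len(Q))
    y=Q[:,1];
    # back batten lower edge as fn of y
    for a in range(-60,270,40):
        s=Q[(y>a)&(y<a+40)&(Q[:,0]>690)]
        if len(s)>10: print(a+20,np.percentile(s[:,0],[2,98]).round(1),end=' ')
    print()
    for a in (610,630,650,670,690):
        s=Q[(Q[:,0]>a-10)&(Q[:,0]<a+10)&(y>200)]
        if len(s)>5: print('L',a,np.percentile(s[:,1],[2,98]).round(1),end=' ')
    for a in (700,715,730):
        s=Q[(Q[:,0]>a-8)&(Q[:,0]<a+8)&(y<-70)]
        if len(s)>5: print('R',a,np.percentile(s[:,1],[2,98]).round(1),end=' ')
    print('minx L',Q[y>250][:,0].min(),'R',Q[y<-90][:,0].min())
    m=(d>0)&(P[...,2]>3)&(P[...,2]<27)&(np.hypot(P[...,0]-590,P[...,1]-190)<45)
    Q=P[m]; 
    (c,res,_,_)=np.linalg.lstsq(np.c_[2*Q[:,:2],np.ones(len(Q))],(Q[:,:2]**2).sum(1),rcond=None)
    print('collar',c[:2],np.sqrt(c[2]+c[0]**2+c[1]**2),len(Q))
    m=(d>0)&(P[...,2]>40)&(P[...,2]<110)&(np.hypot(P[...,0]-590,P[...,1]-190)<45)
    Q=P[m]; 
    (c,res,_,_)=np.linalg.lstsq(np.c_[2*Q[:,:2],np.ones(len(Q))],(Q[:,:2]**2).sum(1),rcond=None)
    print('pipe',c[:2],np.sqrt(c[2]+c[0]**2+c[1]**2),len(Q))
E
```

```text
scene ((583.454833984375, -111.48753356933594), (337.51544189453125, 95.25262451171875), 88.52959442138672) [[531.5, -279.0], [626.7000122070312, -281.3999938964844], [635.4000244140625, 56.0], [540.2000122070312, 58.400001525878906]] 18.92630802128765
bz 28.716217925612803 1445
-40 [752.9 779. ] 0 [750.3 774.7] 40 [746.2 765.6] 80 [741.7 759.4] 120 [738.5 755.5] 160 [734.7 752.4] 200 [731.3 747.9] 240 [727.3 743.9] 280 [690.6 747.4] 
L 610 [277.6 302.1] L 630 [278.7 301. ] L 650 [281.9 301.8] L 670 [281.9 305.4] L 690 [285.  306.3] R 715 [-113.6  -90.1] R 730 [-113.2  -89.8] minx L 601.7834269306404 R 710.6860960408044
collar [595.97494009 187.88950153] 21.51120475226413 165
pipe [595.19353889 188.49040609] 15.42827134839511 249
side ((574.2608032226562, -108.11260986328125), (339.8540344238281, 88.90200805664062), 88.6507797241211) [[525.7999877929688, -276.8999938964844], [614.7000122070312, -279.0], [622.7000122070312, 60.70000076293945], [533.7999877929688, 62.79999923706055]] 20.3286216539082
bz 29.790957364458787 1565
-40 [746.1 774. ] 0 [742.1 769.5] 40 [738.8 765.9] 80 [736.1 762.1] 120 [731.  760.7] 160 [727.8 754.1] 200 [724.3 751.1] 240 [720.1 746.5] 280 [693.2 742. ] 
L 610 [280.2 304.9] L 630 [282.6 307. ] L 650 [283.1 308.5] L 670 [284.9 309.4] L 690 [288.  312.2] R 715 [-112.5  -86. ] R 730 [-110.2  -85.7] minx L 594.3343516248975 R 706.9237470987389
collar [592.49800894 187.74090285] 28.023414745765862 223
pipe [588.16901889 191.09936739] 15.45857676213186 254
```

```bash
cat >> h.py <<'E'
TH=0.0926;O=np.array([735.5,101.5])   # mean of both cameras; side: 732.1,103
EX=np.array([np.cos(TH),np.sin(TH)]);EY=np.array([-np.sin(TH),np.cos(TH)])
def w2b(p): d=np.array(p)[:2]-O; return np.array([d@EX,d@EY])
def b2w(p): return O+p[0]*EX+p[1]*EY
def go(bx,by,z,psi=None):
    s=manip.read_state();p=s['eef_pos'];yaw=s['eef_rot'][2]
    d=b2w((bx,by))-p[:2]
    print('t',round(s['clock'],2),'tcp',p.round(1),'bay',w2b(p).round(1),'yaw',round(yaw,3),'F',s['wrist_force'].round(1))
    print('tool shift cm',round((d@[np.cos(yaw),np.sin(yaw)])/10,2),round((d@[np.sin(yaw),-np.cos(yaw)])/10,2),round((p[2]-z)/10,2),'turn',None if psi is None else round(yaw-psi,3))
E
python3 -c "
from h import *
go(-240,-50,120,-np.pi/2+TH)"
```

```text
t 0.1 tcp [ 123.1 -535.8  204.9] bay [-668.7 -577.9] yaw -1.345 F [-0.5  0.6  0. ]
tool shift cm -46.63 -49.5 8.49 turn 0.133
```

>>> arm_command:
  steps:
    - [0, [-2.7, -2.9, 0], 0]
    - [0, [-2.7, -2.9, 0], 0]
    - [0, [-2.7, -2.9, 0], 0]
    - [0, [-2.7, -2.9, 0], 0]
    - [0, [-2.7, -2.9, 0], 0]
  force: 20

```text
clock: 0.52
eef_pos: [234.7, -370.2, 205.2]
eef_rot: [3.142, 0.0, -1.345]
wrist_force: [1.0, -0.3, 0.2]
finger_gap: 63.9
```

>>> arm_command:
  steps:
    - [0, [-2.7, -2.9, 0], 0]
    - [0, [-2.7, -2.9, 0], 0]
    - [0, [-2.7, -2.9, 0], 0]
    - [0, [-2.7, -2.9, 0], 0]
    - [0, [-2.7, -2.9, 0], 0]

```text
clock: 0.93
eef_pos: [345.8, -206.1, 205.5]
eef_rot: [-3.142, -0.0, -1.345]
wrist_force: [0.3, -1.0, -0.2]
finger_gap: 30.9
```

>>> arm_command:
  steps:
    - [0, [-2.7, -2.9, 0], 0]
    - [0, [-2.7, -2.9, 0], 0]
    - [0, [-2.7, -2.9, 0], 0]
    - [0, [-2.7, -2.9, 0], 0]
    - [0, [0, 0, 0], 0.067]

```text
clock: 1.35
eef_pos: [436.3, -72.1, 205.2]
eef_rot: [-3.141, 0.001, -1.406]
wrist_force: [-0.6, -0.1, 0.2]
finger_gap: 0.8
```

>>> arm_command:
  steps:
    - [0, [0, 0, 0], 0.066]
    - [0, [0, 0, 0], 0]

```text
clock: 1.52
eef_pos: [434.2, -76.0, 205.1]
eef_rot: [3.141, 0.0, -1.48]
wrist_force: [-0.4, 0.8, -0.5]
finger_gap: 0.2
```

```bash
python3 -c "
from h import *
go(-240,-50,60,-np.pi/2+TH)"
```

```text
t 1.52 tcp [434.2 -76.  205.1] bay [-316.4 -148.9] yaw -1.48 F [-0.4  0.8 -0.5]
tool shift cm -9.9 -7.63 14.51 turn -0.001
```

>>> arm_command:
  steps:
    - [0, [-2.5, -1.9, 2], 0]
    - [0, [-2.5, -1.9, 2.4], 0]
    - [0, [-2.5, -1.9, 2.4], 0]
    - [0, [-2.4, -1.9, 2.4], 0]
    - [0, [0, 0, 4], 0]

```text
clock: 1.93
eef_pos: [503.8, 31.7, 74.3]
eef_rot: [-3.136, -0.0, -1.474]
wrist_force: [2.3, 0.1, -0.6]
finger_gap: 0.6
```

>>> arm_command:
  steps:
    - [0, [0, 0, 1.3], 0]
    - [0, [0, 0, 0], 0]

```text
clock: 2.1
eef_pos: [498.7, 28.9, 57.0]
eef_rot: [3.135, 0.001, -1.476]
wrist_force: [-0.3, -0.2, -0.2]
finger_gap: 0.9
```

```bash
python3 -c "
from h import *
go(-240,-50,8,-np.pi/2+TH)
snap('scene','scene1');snap('side','side1')
for n in('scene','side'):print(proj(n,manip.read_state()['eef_pos']))
"
```

```text
t 2.1 tcp [498.7  28.9  57. ] bay [-242.5  -50.4] yaw -1.476 F [-0.3 -0.2 -0.2]
tool shift cm -0.04 -0.25 4.9 turn 0.002
[265.78058296 195.30530818]
[315.15597739 224.16221139]
```

View pics/side1.png

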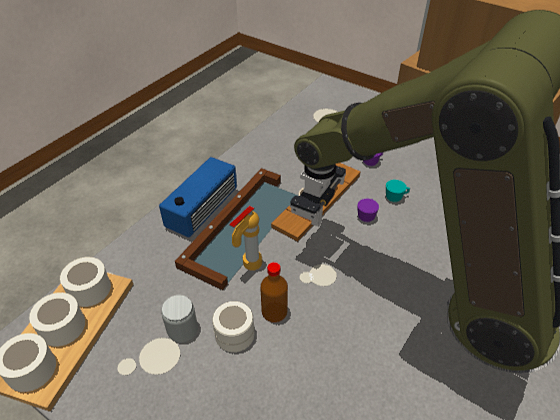

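View pics/scene1.png

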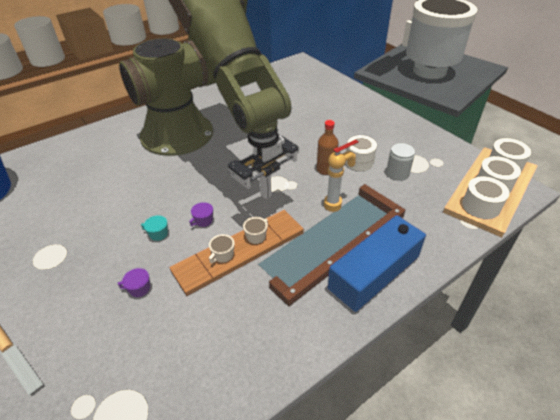

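```bash
python3 -c "
import cv2,numpy as np
a=cv2.imread('pics/scene1.png')[150:240,220:310];b=cv2.imread('pics/side1.png')[170:260,270:360]
cv2.imwrite('pics/z1.png',cv2.resize(np.hstack([a,b]),None,fx=4.4,fy=4.4,interpolation=0))"
```

```text
(no output)
```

View pics/z1.png

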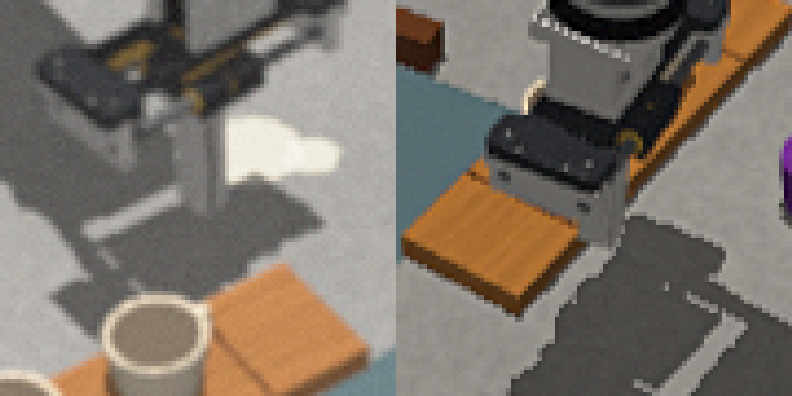

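The closed fingertip sits just clear of the board's near edge, left of the left cup. It shows at scene (265,198) and side (317,226), within 3 px of its projection. I descend and push the left end.

>>> arm_command:
  steps:
    - [0, [0, 0, 2.5], 0]
    - [0, [0, 0, 2.4], 0]
    - [0, [0, 0, 0], 0]

```text
clock: 2.45
eef_pos: [499.7, 28.4, 10.0]
eef_rot: [3.139, 0.0, -1.478]
wrist_force: [-1.5, -0.2, -1.0]
finger_gap: 0.2
```

>>> arm_command:
  steps:
    - [0, [0, -0.5, 0], 0]
    - [0, [0, -0.5, 0], 0]
    - [0, [0, -0.5, 0], 0]
    - [0, [0, -0.5, 0], 0]
    - [0, [0, -0.3, 0], 0]

```text
clock: 2.87
eef_pos: [524.7, 31.1, 12.4]
eef_rot: [-3.14, -0.0, -1.478]
wrist_force: [-3.5, -0.0, 2.2]
finger_gap: 0.5
```

>>> arm_command:
  steps:
    - [0, [0, -0.2, 0], 0]
    - [0, [0, -0.2, 0], 0]
    - [0, [0, -0.2, 0], 0]
    - [0, [0, -0.2, 0], 0]
    - [0, [0, -0.2, 0], 0]

```text
clock: 3.28
eef_pos: [533.6, 32.0, 11.5]
eef_rot: [3.141, 0.0, -1.478]
wrist_force: [-3.4, 0.8, 3.9]
finger_gap: 0.2
```

>>> arm_command:
  steps:
    - [0, [0, -0.3, 0], 0]
    - [0, [0, -0.3, 0], 0]
    - [0, [0, -0.4, 0], 0]
    - [0, [0, -0.4, 0], 0]
    - [0, [0, -0.4, 0], 0]

```text
clock: 3.7
eef_pos: [552.0, 33.6, 11.4]
eef_rot: [-3.142, -0.0, -1.478]
wrist_force: [-2.7, 0.3, 3.4]
finger_gap: 0.4
```

>>> arm_command:
  steps:
    - [0, [0, -0.4, 0.2], 0]
    - [0, [0, -0.4, 0.1], 0]
    - [0, [0, -0.4, 0], 0]
    - [0, [0, -0.4, 0], 0]
    - [0, [0, -0.4, 0], 0]

```text
clock: 4.12
eef_pos: [571.8, 35.5, 8.3]
eef_rot: [-3.142, -0.0, -1.478]
wrist_force: [-2.0, -0.9, -0.5]
finger_gap: 0.1
```

```bash
cat >> h.py <<'E'
def look(i):
    o=[]
    for n in('scene','side'):
        snap(n,f'{n}{i}')
        try:
            r,b,z=board(n,f'{n}{i}');print(n,'c',w2b(r[0]).round(1),'size',np.round(r[1],1),'corners',[w2b(q).round(0).tolist() for q in b],'z',round(z,1))
        except Exception as e: print(e)
    im,_=topmap([('scene',f'scene{i}'),('side',f'side{i}')],f'top{i}',x0=400)
E
python3 -c "
from h import *
look(2);go(-140,-50,8,-np.pi/2+TH)
"
```

```text
scene c [-153.2 -201.4] size [337.5  97.3] corners [[-256.0, -344.0], [-165.0, -377.0], [-50.0, -59.0], [-142.0, -26.0]] z 18.9
side c [-175.1 -231.7] size [266.6  88.1] corners [[-262.0, -342.0], [-179.0, -372.0], [-89.0, -121.0], [-171.0, -91.0]] z 20.5
t 4.22 tcp [572.1  35.5   8.4] bay [-168.8  -50.6] yaw -1.478 F [-0.5 -0.7 -0.5]
tool shift cm -0.06 -2.88 0.04 turn 0.0
```

View pics/top2.png

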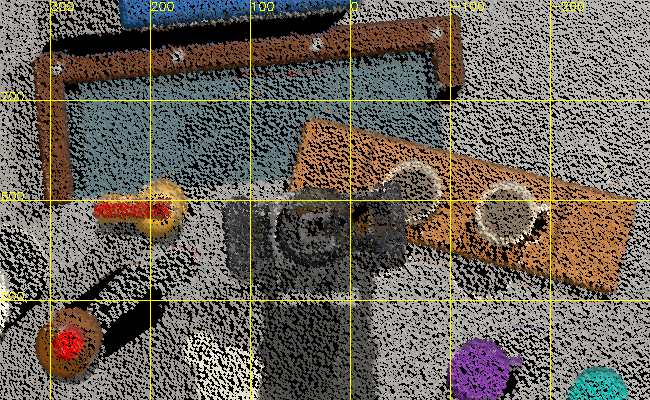

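View pics/side2.png

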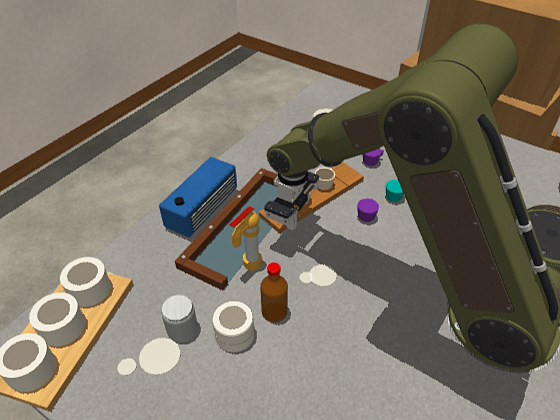

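```bash
python3 -c "
from h import *
for n,u,v in(('scene',137,280),('side',371,153),('scene',203,213),('side',367,208)):
    w=world(n,u,v,40);print(w.round(),w2b(w).round())
print(b2w((-230,-398)))
go(-230,-398,130,TH-.347)
"
```

```text
[ 538. -356.   40.] [-239. -437.]
[ 531. -353.   40.] [-245. -434.]
[ 438. -131.   40.] [-318. -204.]
[ 425. -125.   40.] [-330. -197.]
[ 543.28754537 -316.06241723]
t 4.22 tcp [572.1  35.5   8.4] bay [-168.8  -50.6] yaw -1.478 F [-0.5 -0.7 -0.5]
tool shift cm 34.73 6.12 -12.16 turn -1.224
```

>>> arm_command:
  steps:
    - [0, [0, 1.5, 0], 0]
    - [0, [0, 1.5, 0], 0]
    - [0, [0, 0, -4], -0.1]
    - [0, [0, 0, -4], -0.12]
    - [0, [0, 0, -4], -0.12]

```text
clock: 4.63
eef_pos: [541.1, 32.6, 130.0]
eef_rot: [3.141, 0.0, -1.132]
wrist_force: [0.7, -0.4, 0.5]
finger_gap: 0.4
```

>>> arm_command:
  steps:
    - [0.53, [0, 0, 0], -0.12]
    - [0.53, [0, 0, 0], -0.12]
    - [0.53, [0, 0, 0], -0.12]
    - [0.53, [0, 0, 0], -0.12]
    - [0.53, [0, 0, 0], -0.12]

```text
clock: 5.05
eef_pos: [541.7, 32.7, 128.7]
eef_rot: [-3.141, -0.001, -0.532]
wrist_force: [0.9, -0.7, -0.1]
finger_gap: 30.6
```

>>> arm_command:
  steps:
    - [0.53, [0, 0, 0], -0.12]
    - [0.53, [0, 0, 0], -0.12]
    - [0.53, [0, 0, 0], -0.06]
    - [0.53, [0, 0, 0], 0]

```text
clock: 5.38
eef_pos: [541.7, 32.7, 128.6]
eef_rot: [-3.141, -0.001, -0.235]
wrist_force: [0.5, 0.5, 1.2]
finger_gap: 49.7
```

```bash
python3 -c "
from h import *
go(-223,-380,90,TH-.347)
look(3)"
```

```text
t 5.38 tcp [541.7  32.7 128.6] bay [-199.3  -50.6] yaw -0.235 F [0.5 0.5 1.2]
tool shift cm 8.36 31.95 3.86 turn 0.019
scene c [-153.3 -201.5] size [336.8  96.2] corners [[-255.0, -344.0], [-165.0, -376.0], [-51.0, -59.0], [-142.0, -27.0]] z 19.0
side c [-161.3 -195.5] size [343.9  89.3] corners [[-262.0, -342.0], [-178.0, -372.0], [-61.0, -49.0], [-145.0, -19.0]] z 20.3
```

View pics/top3.png

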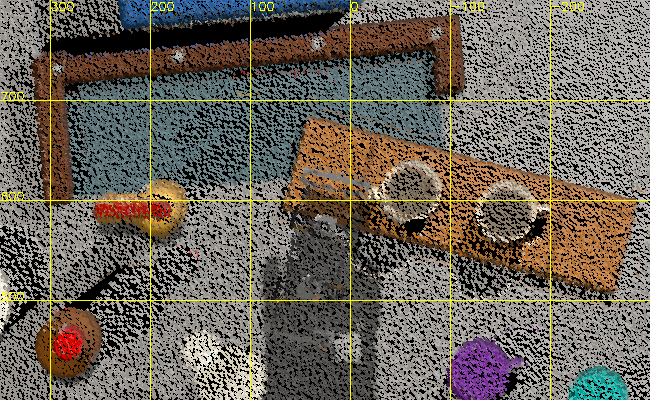

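>>> arm_command:
  steps:
    - [0.53, [1.0, 4.0, 0], 0]
    - [0.53, [1.0, 4.0, 0], 0]
    - [0.53, [1.0, 4.0, 0], 0]
    - [0.53, [1.0, 4.0, 0], 0]
    - [0.53, [1.0, 4.0, 0], 0]

```text
clock: 5.9
eef_pos: [542.7, -175.4, 128.6]
eef_rot: [3.142, -0.001, -0.24]
wrist_force: [2.0, 0.8, -0.0]
finger_gap: 50.0
```

>>> arm_command:
  steps:
    - [0.53, [1.1, 4.0, 0], 0]
    - [0.53, [1.1, 4.0, 0], 0]
    - [0.53, [1.1, 4.0, 0], 0.02]
    - [0.53, [0, 0, 0], 0]

```text
clock: 6.23
eef_pos: [545.8, -304.2, 128.1]
eef_rot: [3.14, -0.001, -0.267]
wrist_force: [-0.2, -0.2, 0.4]
finger_gap: 49.7
```

```bash
python3 -c "
from h import *
go(-223,-380,8,TH-.347)
"
```

```text
t 6.23 tcp [ 545.8 -304.2  128.1] bay [-226.4 -386.4] yaw -0.267 F [-0.2 -0.2  0.4]
tool shift cm 0.09 -0.72 12.01 turn -0.012
```

>>> arm_command:
  steps:
    - [0.53, [0, -0.6, 2.5], 0]
    - [0.53, [0, 0, 2.5], 0]
    - [0.53, [0, 0, 2.0], 0]
    - [0.53, [0, 0, 0], 0]

```text
clock: 6.57
eef_pos: [546.6, -290.8, 54.3]
eef_rot: [-3.14, 0.006, -0.26]
wrist_force: [0.2, 0.9, -1.2]
finger_gap: 49.9
```

```bash
python3 -c "
from h import *
go(-223,-380,8,TH-.347)
p,d=snap('wrist','w4');snap('scene','scene4');snap('side','side4')
a=cv2.imread('pics/scene4.png')[210:330,80:220];b=cv2.imread('pics/side4.png')[100:220,300:440]
cv2.imwrite('pics/z4.png',cv2.resize(np.hstack([a,b]),None,fx=2.8,fy=2.8))
"
```

```text
t 6.57 tcp [ 546.6 -290.8   54.3] bay [-224.4 -373.2] yaw -0.26 F [ 0.2  0.9 -1.2]
tool shift cm 0.37 0.59 4.63 turn -0.006
```

View pics/z4.png

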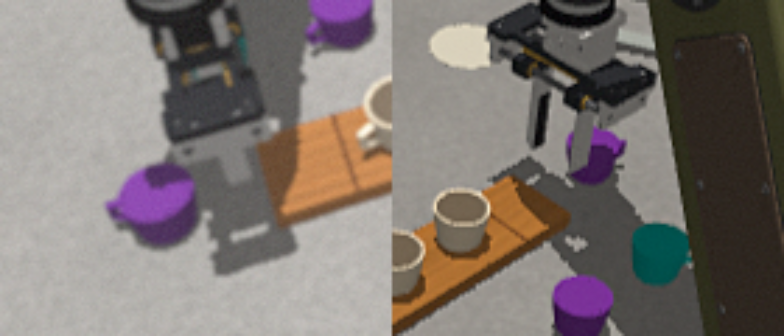

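View pics/w4.png

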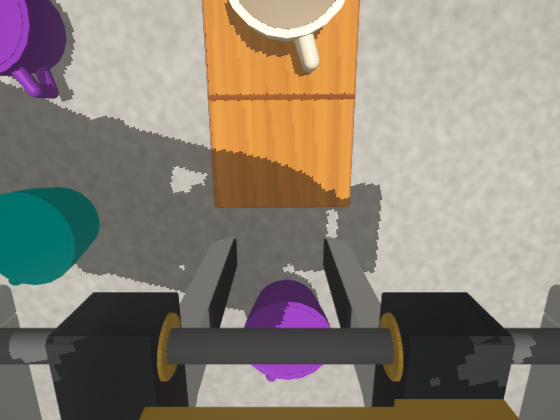

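>>> arm_command:
  steps:
    - [0.53, [0, 0.6, 0], 0]
    - [0.53, [0, 0, 1.5], 0]
    - [0.53, [0, 0, 2], 0]
    - [0.53, [0, 0, 1.1], 0]
    - [0.53, [0, 0, 0], 0]

```text
clock: 7.13
eef_pos: [545.9, -297.7, 11.0]
eef_rot: [-3.141, 0.002, -0.258]
wrist_force: [-0.7, -0.4, -0.3]
finger_gap: 49.5
```

```bash
python3 -c "
from h import *
go(-223,-380,8,TH-.347)
p,d=snap('wrist','w5')
"
```

```text
t 7.13 tcp [ 545.9 -297.7   11. ] bay [-225.7 -379.9] yaw -0.258 F [-0.7 -0.4 -0.3]
tool shift cm 0.25 -0.09 0.3 turn -0.004
```

View pics/w5.png

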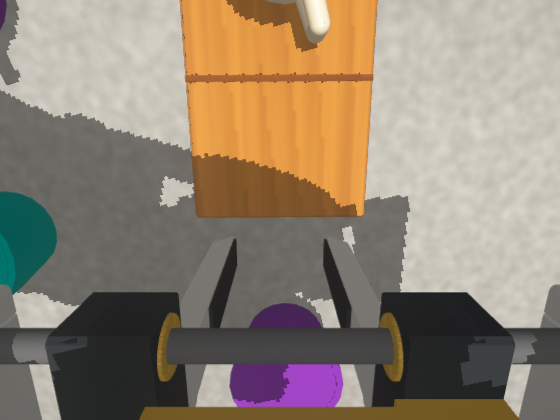

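The wrist view shows the jaws square to and centred on the right end face, about 10 mm short of it. I push along the board's length.

>>> arm_command:
  steps:
    - [0.53, [0, -0.3, 0.2], 0]
    - [0.53, [0, -0.3, 0], 0]
    - [0.53, [0, -0.3, 0], 0]
    - [0.53, [0, -0.3, 0], 0]
    - [0.53, [0, -0.3, 0], 0]

```text
clock: 7.6
eef_pos: [550.9, -283.4, 11.1]
eef_rot: [3.141, -0.001, -0.258]
wrist_force: [-1.8, -5.1, 2.2]
finger_gap: 50.2
```

>>> arm_command:
  steps:
    - [0.53, [0, -0.3, 0], 0]
    - [0.53, [0, -0.4, 0], 0]
    - [0.53, [0, -0.4, 0], 0]
    - [0.53, [0, -0.4, 0], 0]
    - [0.53, [0, -0.4, 0], 0]

```text
clock: 8.02
eef_pos: [555.7, -265.3, 11.0]
eef_rot: [3.141, -0.001, -0.258]
wrist_force: [-1.1, -4.7, 3.0]
finger_gap: 49.9
```

>>> arm_command:
  steps:
    - [0.53, [0, -0.4, 0], 0]
    - [0.53, [0, -0.4, 0], 0]
    - [0.53, [0, -0.4, 0], 0]
    - [0.53, [0, -0.4, 0], 0]
    - [0.53, [0, -0.4, 0], 0]

```text
clock: 8.43
eef_pos: [560.8, -246.0, 11.0]
eef_rot: [3.141, -0.001, -0.258]
wrist_force: [-1.6, -5.9, 2.9]
finger_gap: 49.7
```

>>> arm_command:
  steps:
    - [0.53, [0, -0.4, 0], 0]
    - [0.53, [0, -0.4, 0], 0]
    - [0.53, [0, -0.4, 0], 0]
    - [0.53, [0, -0.4, 0], 0]
    - [0.53, [0, -0.4, 0], 0]

```text
clock: 8.85
eef_pos: [565.9, -226.6, 11.0]
eef_rot: [3.141, -0.001, -0.258]
wrist_force: [-1.8, -4.9, 3.5]
finger_gap: 50.2
```

>>> arm_command:
  steps:
    - [0.53, [0, -0.4, 0], 0]
    - [0.53, [0, -0.4, 0], 0]
    - [0.53, [0, -0.4, 0], 0]
    - [0.53, [0, -0.4, 0], 0]
    - [0.53, [0, -0.4, 0], 0]

```text
clock: 9.27
eef_pos: [571.0, -207.3, 11.0]
eef_rot: [3.141, -0.001, -0.258]
wrist_force: [-2.0, -5.1, 3.3]
finger_gap: 49.6
```

```bash
python3 -c "
from h import *
go(-190,-280,8,TH-.347);look(6)
"
```

```text
t 9.27 tcp [ 571.  -207.3   11. ] bay [-192.3 -292.3] yaw -0.258 F [-2.  -5.1  3.3]
tool shift cm -0.2 -1.23 0.3 turn -0.004
scene c [-124.7 -126.8] size [337.3  95.7] corners [[-228.0, -269.0], [-138.0, -302.0], [-22.0, 15.0], [-112.0, 48.0]] z 18.9
side c [-135.1 -126.8] size [328.7  89.4] corners [[-234.0, -266.0], [-150.0, -296.0], [-37.0, 12.0], [-120.0, 43.0]] z 20.4
```

View pics/top6.png

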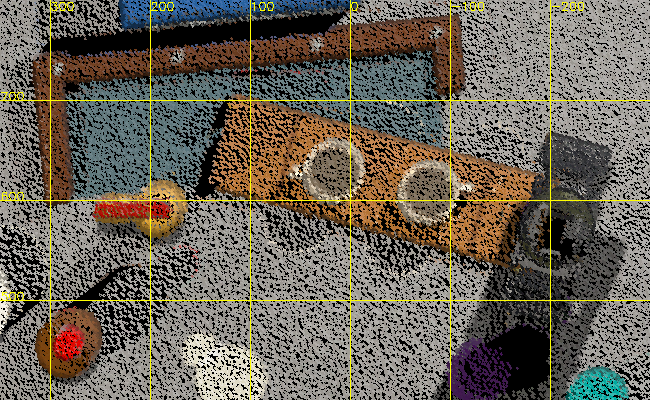

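The board slid about 76 mm straight, and its left end heads between the collar and the back batten with about 13 mm clearance. I continue.

>>> arm_command:
  steps:
    - [0.53, [0, -0.4, 0], 0]
    - [0.53, [0, -0.4, 0], 0]
    - [0.53, [0, -0.4, 0], 0]
    - [0.53, [0, -0.4, 0], 0]
    - [0.53, [0, -0.4, 0], 0]

```text
clock: 9.78
eef_pos: [576.0, -188.0, 10.8]
eef_rot: [3.141, -0.001, -0.258]
wrist_force: [-1.1, -5.4, 3.0]
finger_gap: 49.7
```

>>> arm_command:
  steps:
    - [0.53, [0, -0.4, 0], 0]
    - [0.53, [0, -0.4, 0], 0]
    - [0.53, [0, -0.4, 0], 0]
    - [0.53, [0, -0.4, 0], 0]
    - [0.53, [0, -0.4, 0], 0]

```text
clock: 10.2
eef_pos: [581.1, -168.6, 10.8]
eef_rot: [3.141, -0.001, -0.258]
wrist_force: [-1.0, -4.6, 4.0]
finger_gap: 49.6
```

>>> arm_command:
  steps:
    - [0.53, [0, -0.4, 0], 0]
    - [0.53, [0, -0.4, 0], 0]
    - [0.53, [0, -0.4, 0], 0]
    - [0.53, [0, -0.4, 0], 0]
    - [0.53, [0, -0.4, 0], 0]

```text
clock: 10.62
eef_pos: [586.1, -149.3, 10.7]
eef_rot: [3.141, -0.001, -0.258]
wrist_force: [-1.2, -5.6, 3.4]
finger_gap: 49.9
```

```bash
python3 -c "
from h import *
go(-190,-280,8,TH-.347);look(7)
"
```

```text
t 10.62 tcp [ 586.1 -149.3   10.7] bay [-171.9 -235.9] yaw -0.258 F [-1.2 -5.6  3.4]
tool shift cm -0.18 4.76 0.27 turn -0.004
scene c [-105.2  -70.7] size [338.3  97. ] corners [[-208.0, -213.0], [-117.0, -246.0], [-2.0, 72.0], [-93.0, 105.0]] z 18.8
side c [-112.9  -65.5] size [341.   89.5] corners [[-213.0, -210.0], [-129.0, -241.0], [-12.0, 79.0], [-96.0, 110.0]] z 20.3
```

View pics/top7.png

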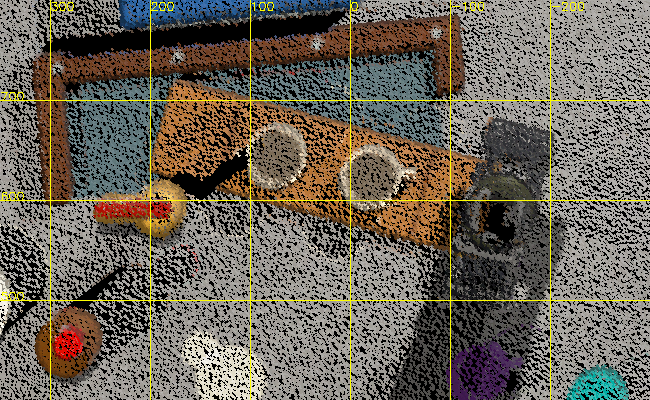

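The left end is now past the collar line: far-left corner about (-11,75) and near-left about (-95,108) in the bay frame. Next I push the right end in to lower the tilt from 0.35 to about 0.24.

>>> arm_command:
  steps:
    - [0.53, [0, 1.0, 0], 0]
    - [0.53, [0, 1.0, 0], 0]
    - [0, [0, 0, -3], 0]
    - [0, [0, 0, -4], 0]
    - [0, [0, 0, -1], 0]

```text
clock: 11.13
eef_pos: [582.4, -170.1, 95.8]
eef_rot: [3.141, -0.006, -0.259]
wrist_force: [-0.0, 0.5, 1.6]
finger_gap: 33.3
```

```bash
python3 -c "
from h import *
go(-234,-176,8)
"
```

```text
t 11.13 tcp [ 582.4 -170.1   95.8] bay [-177.6 -256.2] yaw -0.259 F [-0.   0.5  1.6]
tool shift cm -8.06 -5.59 8.78 turn None
```

>>> arm_command:
  steps:
    - [0, [-4, 0, 0], 0]
    - [0, [-4, 0, 0], 0]
    - [0, [0, -3, 0], 0]
    - [0, [0, -2.6, 0], 0]
    - [0, [0, 0, 0], 0]

```text
clock: 11.55
eef_pos: [518.0, -91.5, 90.6]
eef_rot: [-3.141, -0.0, -0.257]
wrist_force: [-0.2, -0.2, -0.1]
finger_gap: 1.0
```

>>> arm_command:
  steps:
    - [0, [0, 0, 3], 0]
    - [0, [0, 0, 3], 0]
    - [0, [0, 0, 2.7], 0]
    - [0, [0, 0, 0], 0]

```text
clock: 11.88
eef_pos: [517.7, -94.7, 1.4]
eef_rot: [-3.141, 0.001, -0.259]
wrist_force: [-0.5, -0.8, -0.3]
finger_gap: 0.6
```

```bash
python3 -c "
from h import *
go(-234,-176,8);snap('wrist','w8')
"
```

```text
t 11.88 tcp [517.7 -94.7   1.4] bay [-235.  -175.2] yaw -0.259 F [-0.5 -0.8 -0.3]
tool shift cm 0.13 0.04 -0.66 turn None
```

View pics/w8.png

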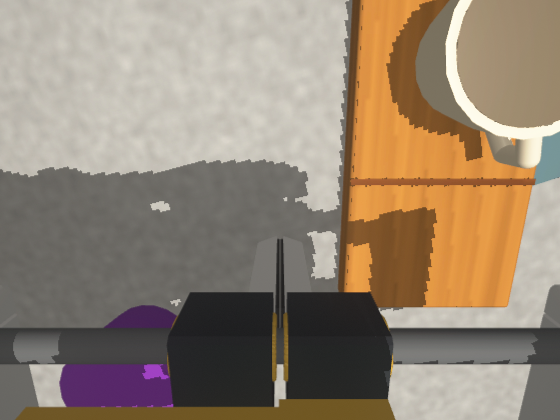

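The wrist view shows the shut fingers beside the near edge about 30 mm from the right end, with the cup handle well away. I raise slightly and push in.

>>> arm_command:
  steps:
    - [0, [0, 0, -0.7], 0]
    - [0, [0.5, 0, 0], 0]
    - [0, [0.5, 0, 0], 0]
    - [0, [0.3, 0, 0], 0]
    - [0, [0.3, 0, 0], 0]

```text
clock: 12.35
eef_pos: [533.8, -98.1, 10.6]
eef_rot: [-3.142, -0.0, -0.258]
wrist_force: [0.3, 0.2, 0.6]
finger_gap: 0.5
```

>>> arm_command:
  steps:
    - [0, [0.3, 0, 0], 0]
    - [0, [0.3, 0, 0], 0]
    - [0, [0.3, 0, 0], 0]
    - [0, [0.3, 0, 0], 0]
    - [0, [0.3, 0, 0], 0]

```text
clock: 12.77
eef_pos: [547.9, -101.7, 10.3]
eef_rot: [3.142, 0.001, -0.258]
wrist_force: [-2.6, -0.7, 0.0]
finger_gap: 0.8
```

>>> arm_command:
  steps:
    - [0, [0.3, 0, 0], 0]
    - [0, [0.3, 0, 0], 0]
    - [0, [0.3, 0, 0], 0]
    - [0, [0.3, 0, 0], 0]

```text
clock: 13.1
eef_pos: [559.7, -104.8, 10.4]
eef_rot: [-3.142, 0.0, -0.258]
wrist_force: [-2.4, -0.6, 0.7]
finger_gap: 0.2
```

```bash
python3 -c "
from h import *
go(-234,-176,8);look(9)
"
```

```text
t 13.1 tcp [ 559.7 -104.8   10.4] bay [-194.1 -189.1] yaw -0.258 F [-2.4 -0.6  0.7]
tool shift cm -4.2 0.14 0.24 turn None
scene c [-118.7  -57.9] size [350.2 149.3] corners [[-235.0, -209.0], [-90.0, -246.0], [-3.0, 93.0], [-147.0, 130.0]] z 18.9
side c [-107.7  -61.7] size [344.1  99. ] corners [[-199.0, -216.0], [-103.0, -241.0], [-16.0, 92.0], [-112.0, 117.0]] z 20.5
```

View pics/top9.png

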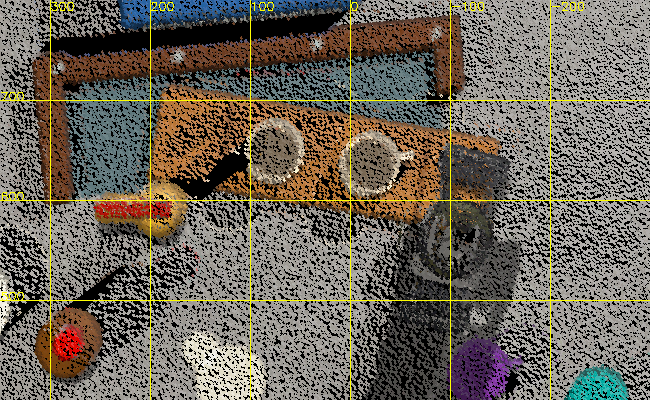

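>>> arm_command:
  steps:
    - [0, [0.3, 0, 0], 0]
    - [0, [0.3, 0, 0], 0]
    - [0, [0.2, 0, 0], 0]
    - [0, [0, 0, 0], 0]

```text
clock: 13.53
eef_pos: [567.6, -106.9, 10.5]
eef_rot: [-3.142, -0.0, -0.258]
wrist_force: [-0.9, -0.4, -1.0]
finger_gap: 0.1
```

>>> arm_command:
  steps:
    - [0, [-1.5, 0, 0], 0]
    - [0, [-1.5, 0, 0], 0]
    - [0.53, [0, 0, -4], -0.05]
    - [0.53, [0, 0, -4], -0.08]
    - [0.53, [0, 0, -1], 0]

```text
clock: 13.95
eef_pos: [540.4, -99.6, 106.4]
eef_rot: [3.141, -0.008, -0.123]
wrist_force: [0.7, 0.1, 0.9]
finger_gap: 16.9
```

```bash
sed -i 's/m=m.astype(np.uint8)/m\&=~((np.hypot(P[...,0]-590,P[...,1]-190)<32)|(P[...,2]>27)); m=m.astype(np.uint8)/' h.py; python3 -c "
from h import *
look(10);go(-148,-262,8,TH-.21)
"
```

```text
scene c [-92.6 -70. ] size [339.5  95.1] corners [[-176.0, -225.0], [-83.0, -246.0], [-9.0, 85.0], [-102.0, 106.0]] z 18.8
side c [-100.6  -65.2] size [340.   89.2] corners [[-182.0, -221.0], [-95.0, -241.0], [-19.0, 91.0], [-106.0, 110.0]] z 20.3
t 14.05 tcp [539.6 -99.4 103.1] bay [-213.6 -181.9] yaw -0.128 F [-0.5  0.1  0.1]
tool shift cm 8.16 6.37 9.51 turn -0.011
```

View pics/top10.png

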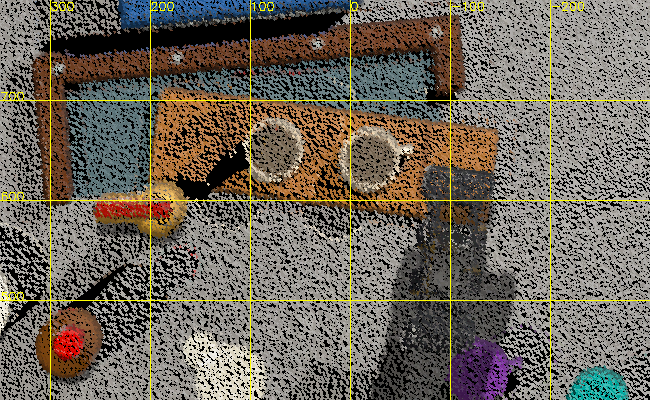

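>>> arm_command:
  steps:
    - [0.53, [0, 3.5, 0], 0]
    - [0.53, [0, 3, 0], 0]
    - [0.53, [4, 0, 0], 0]
    - [0.53, [4, 0, 0], 0]
    - [0.53, [0.5, 0, 0], 0]

```text
clock: 14.47
eef_pos: [617.4, -175.2, 97.9]
eef_rot: [-3.141, 0.001, -0.13]
wrist_force: [-0.3, 0.4, -0.9]
finger_gap: 49.8
```

>>> arm_command:
  steps:
    - [0.53, [0, 0, 3], 0]
    - [0.53, [0, 0, 2], 0]
    - [0.53, [0, 0, 0], 0]

```text
clock: 14.72
eef_pos: [611.5, -173.4, 44.4]
eef_rot: [-3.14, 0.008, -0.129]
wrist_force: [-0.4, 0.4, -0.9]
finger_gap: 49.7
```

```bash
python3 -c "
from h import *
go(-142,-258,10,TH-.222);snap('wrist','w11')
"
```

```text
t 14.72 tcp [ 611.5 -173.4   44.4] bay [-148.9 -262.2] yaw -0.129 F [-0.4  0.4 -0.9]
tool shift cm 0.58 -0.57 3.44 turn 0.001
```

View pics/w11.png

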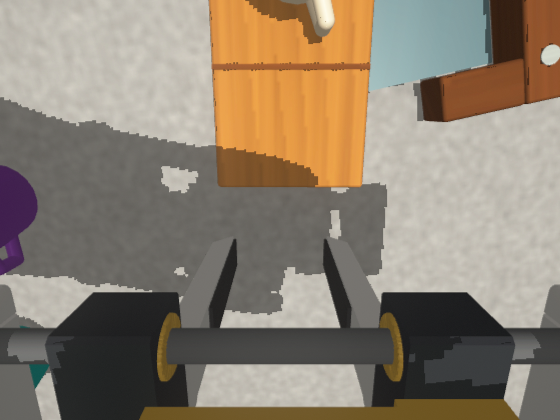

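>>> arm_command:
  steps:
    - [0.53, [0.5, 0, 1.5], 0]
    - [0.53, [0, 0, 1.8], 0]
    - [0.53, [0, -0.4, 0], 0]
    - [0.53, [0, -0.4, 0], 0]
    - [0.53, [0, -0.3, 0], 0]

```text
clock: 15.18
eef_pos: [621.1, -163.7, 19.0]
eef_rot: [3.141, -0.002, -0.128]
wrist_force: [0.6, -0.2, -0.0]
finger_gap: 50.0
```

>>> arm_command:
  steps:
    - [0.53, [0, -0.3, 0], 0]
    - [0.53, [0, -0.3, 0], 0]
    - [0.53, [0, -0.4, 0], 0]
    - [0.53, [0, -0.4, 0], 0]
    - [0.53, [0, -0.4, 0], 0]

```text
clock: 15.6
eef_pos: [623.1, -146.5, 17.9]
eef_rot: [3.141, -0.001, -0.128]
wrist_force: [-0.1, -4.7, 2.3]
finger_gap: 49.8
```

>>> arm_command:
  steps:
    - [0.53, [0, -0.4, 0], 0]
    - [0.53, [0, -0.4, 0], 0]
    - [0.53, [0, -0.4, 0], 0]
    - [0.53, [0, -0.4, 0], 0]
    - [0.53, [0, -0.4, 0], 0]

```text
clock: 16.02
eef_pos: [625.6, -126.6, 17.9]
eef_rot: [3.141, -0.001, -0.128]
wrist_force: [-0.9, -4.9, 3.0]
finger_gap: 50.1
```

>>> arm_command:
  steps:
    - [0.53, [0, -0.4, 0], 0]
    - [0.53, [0, -0.4, 0], 0]
    - [0.53, [0, -0.4, 0], 0]
    - [0.53, [0, -0.4, 0], 0]

```text
clock: 16.35
eef_pos: [627.7, -110.7, 17.9]
eef_rot: [3.141, -0.001, -0.128]
wrist_force: [-0.9, -5.9, 4.0]
finger_gap: 49.9
```

```bash
python3 -c "
from h import *
go(-142,-258,10,TH-.222);look(12)
"
```

```text
t 16.35 tcp [ 627.7 -110.7   17.9] bay [-127.  -201.3] yaw -0.128 F [-0.9 -5.9  4. ]
tool shift cm -0.22 5.86 0.79 turn 0.001
scene c [-82.7 -30.8] size [338.   96.4] corners [[-167.0, -185.0], [-73.0, -206.0], [2.0, 123.0], [-92.0, 145.0]] z 18.8
side c [-91.3 -21.9] size [344.4  89.7] corners [[-173.0, -180.0], [-85.0, -200.0], [-10.0, 136.0], [-98.0, 156.0]] z 20.3
```

View pics/top12.png

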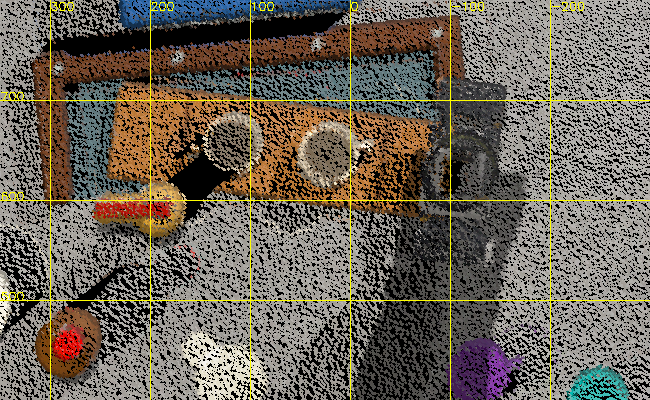

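>>> arm_command:
  steps:
    - [0.53, [0, 0.2, 0], 0]
    - [0.53, [0, 0, 0.5], 0]
    - [0.53, [0, 0, 0.5], 0]
    - [0.53, [0, -0.2, 0], 0]
    - [0.53, [0, -0.3, 0], 0]

```text
clock: 16.87
eef_pos: [627.3, -107.7, 6.6]
eef_rot: [3.142, 0.002, -0.128]
wrist_force: [-1.0, -3.0, -2.7]
finger_gap: 49.9
```

>>> arm_command:
  steps:
    - [0.53, [0, -0.4, 0], 0]
    - [0.53, [0, -0.4, 0], 0]
    - [0.53, [0, -0.4, 0], 0]
    - [0.53, [0, -0.3, 0], 0]
    - [0.53, [0, -0.3, 0], 0]

```text
clock: 17.28
eef_pos: [630.2, -89.3, 7.5]
eef_rot: [3.142, -0.0, -0.128]
wrist_force: [-1.1, -3.2, -2.3]
finger_gap: 49.3
```

>>> arm_command:
  steps:
    - [0.53, [0, -0.3, 0], 0]
    - [0.53, [0, -0.3, 0], 0]
    - [0.53, [0, 0, 0], 0]

```text
clock: 17.53
eef_pos: [631.0, -83.1, 7.6]
eef_rot: [-3.141, -0.0, -0.128]
wrist_force: [-0.1, 0.2, 0.2]
finger_gap: 50.1
```

```bash
python3 -c "
from h import *
go(-142,-258,10,TH-.222);look(13)
"
```

```text
t 17.53 tcp [631.  -83.1   7.6] bay [-121.1 -174.2] yaw -0.128 F [-0.1  0.2  0.2]
tool shift cm -0.21 8.64 -0.24 turn 0.002
scene c [-76.5  -3.2] size [339.4  95.4] corners [[-160.0, -158.0], [-67.0, -179.0], [7.0, 152.0], [-86.0, 173.0]] z 18.7
side c [-83.9   3.3] size [343.8  91.2] corners [[-166.0, -154.0], [-77.0, -174.0], [-2.0, 161.0], [-91.0, 181.0]] z 20.3
```

View pics/top13.png

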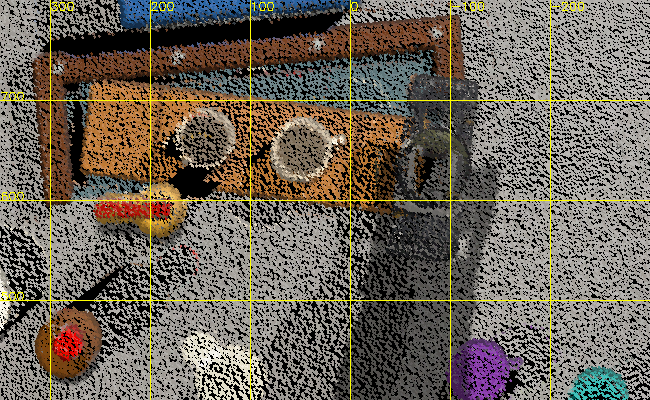

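The board is centred at about y=0 with the left end behind the pipe; the remaining tilt is 0.22. I now move round to the near side of the right end, turn the jaw, and push that end in.

>>> arm_command:
  steps:
    - [0.53, [0, 1.0, 0], 0]
    - [0.53, [0, 1.0, 0], 0]
    - [0, [0, 0, -4], 0]
    - [0, [0, 0, -4], 0.1]
    - [0, [-4, 0, -1], 0.12]

```text
clock: 18.05
eef_pos: [596.1, -97.7, 105.1]
eef_rot: [-3.14, -0.014, -0.354]
wrist_force: [0.3, -0.4, 1.4]
finger_gap: 33.1
```

>>> arm_command:
  steps:
    - [0, [-3, -1, 0], 0.12]
    - [0, [0, 0, 0], 0.12]
    - [0, [0, 0, 0], 0.12]
    - [0, [0, 0, 0], 0.12]
    - [0, [0, 0, 0], 0.12]

```text
clock: 18.47
eef_pos: [564.5, -76.0, 97.8]
eef_rot: [-3.141, -0.0, -0.955]
wrist_force: [0.5, -0.3, -0.2]
finger_gap: 1.5
```

>>> arm_command:
  steps:
    - [0, [0, 0, 0], 0.12]
    - [0, [0, 0, 0], 0.12]
    - [0, [0, 0, 0], 0.12]
    - [0, [0, 0, 0], 0.12]
    - [0, [0, 0, 0], 0]

```text
clock: 18.88
eef_pos: [564.5, -76.0, 97.6]
eef_rot: [-3.141, -0.0, -1.435]
wrist_force: [-0.7, -0.5, 0.3]
finger_gap: -0.1
```

```bash
python3 -c "
from h import *
go(-190,-125,10,-np.pi/2+TH)
"
```

```text
t 18.88 tcp [564.5 -76.   97.6] bay [-186.7 -160.9] yaw -1.435 F [-0.7 -0.5  0.3]
tool shift cm -3.61 0.18 8.76 turn 0.043
```

>>> arm_command:
  steps:
    - [0, [-3.6, 0.2, 0], 0.043]
    - [0, [0, 0, 3.5], 0]
    - [0, [0, 0, 3.5], 0]
    - [0, [0, 0, 1.7], 0]
    - [0, [0, 0, 0], 0]

```text
clock: 19.3
eef_pos: [555.3, -39.9, 6.9]
eef_rot: [3.136, 0.001, -1.467]
wrist_force: [0.2, -0.3, 0.3]
finger_gap: 0.4
```

>>> arm_command:
  steps:
    - [0, [0, -0.6, 0], 0]
    - [0, [0, -0.6, 0], 0]
    - [0, [0, -0.4, 0], 0]
    - [0, [0, -0.3, 0], 0]
    - [0, [0, -0.3, 0], 0]

```text
clock: 19.72
eef_pos: [580.0, -37.6, 11.3]
eef_rot: [-3.141, -0.0, -1.471]
wrist_force: [-3.3, -1.8, 3.0]
finger_gap: 0.6
```

>>> arm_command:
  steps:
    - [0, [0, -0.3, 0], 0]
    - [0, [0, -0.4, 0], 0]
    - [0, [0, -0.4, 0], 0]
    - [0, [0, -0.4, 0], 0]
    - [0, [0, -0.4, 0], 0]

```text
clock: 20.13
eef_pos: [598.6, -35.5, 10.4]
eef_rot: [3.141, 0.0, -1.471]
wrist_force: [-1.6, -2.7, 1.0]
finger_gap: 0.7
```

>>> arm_command:
  steps:
    - [0, [0, -0.4, 0], 0]
    - [0, [0, -0.4, 0], 0]
    - [0, [0, -0.4, 0], 0]
    - [0, [0, -0.4, 0], 0]
    - [0, [0, -0.4, 0], 0]

```text
clock: 20.55
eef_pos: [618.6, -33.5, 10.4]
eef_rot: [3.142, 0.0, -1.471]
wrist_force: [-1.9, -1.2, -0.5]
finger_gap: 0.5
```

```bash
python3 -c "
from h import *
look(14);go(-100,-125,10,-np.pi/2+TH)
"
```

```text
scene c [-60.2   7.6] size [ 96.9 346.2] corners [[-101.0, 183.0], [-116.0, -163.0], [-20.0, -167.0], [-4.0, 178.0]] z 18.7
side c [-66.8  21.9] size [ 91.1 324.5] corners [[-105.0, 186.0], [-119.0, -138.0], [-28.0, -142.0], [-14.0, 182.0]] z 20.2
t 20.65 tcp [618.8 -33.4  10.4] bay [-128.7 -123.5] yaw -1.471 F [ 0.4  0.3 -0. ]
tool shift cm 0.17 -2.87 0.04 turn 0.007
```

View pics/top14.png

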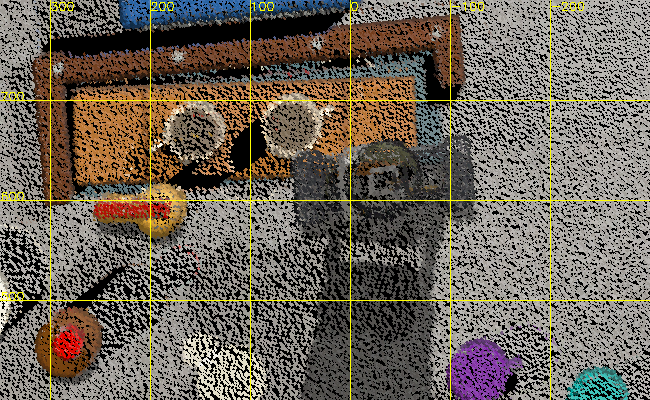

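Nearly aligned: tilt about 0.045, left end about 6 mm from the left batten. I push 8 mm more here, then seat it with the two fingers spread.

>>> arm_command:
  steps:
    - [0, [0, -0.3, 0], 0]
    - [0, [0, -0.3, 0], 0]
    - [0, [0, -0.2, 0], 0]
    - [0, [0, 0, 0], 0]

```text
clock: 20.98
eef_pos: [626.5, -32.7, 10.4]
eef_rot: [-3.141, 0.0, -1.471]
wrist_force: [0.5, -0.2, -0.3]
finger_gap: 0.6
```

>>> arm_command:
  steps:
    - [0, [0, 1.0, 0], 0]
    - [0, [0, 1.5, 0], 0]
    - [0, [0, 0, -4], 0]
    - [0, [0, 0, -4], 0]
    - [0.95, [0, 0, -1], 0.01]

```text
clock: 21.4
eef_pos: [603.6, -35.4, 106.8]
eef_rot: [-3.133, -0.002, -1.481]
wrist_force: [-0.5, 0.7, 1.3]
finger_gap: 4.4
```

```bash
python3 -c "
from h import *
look(15);go(-140,-30,10,-np.pi/2+TH)
c=manip.calibration('wrist');print(np.round(c['tool_from_camera'],2))
"
```

```text
scene c [-56.4   9.4] size [ 93.6 346.3] corners [[-99.0, 184.0], [-108.0, -162.0], [-14.0, -165.0], [-5.0, 181.0]] z 18.7
side c [-64.8  12.8] size [ 89.4 341.1] corners [[-106.0, 184.0], [-113.0, -157.0], [-24.0, -159.0], [-16.0, 182.0]] z 20.3
t 21.5 tcp [602.7 -35.3 103.4] bay [-144.9 -123.9] yaw -1.481 F [-0.1  0.2 -0.9]
tool shift cm -9.39 -0.46 9.34 turn -0.003
[[   1.     -0.     -0.     -0.94]
 [   0.      0.96    0.27  -78.  ]
 [  -0.     -0.27    0.96 -179.56]
 [   0.      0.      0.      1.  ]]
```

View pics/top15.png

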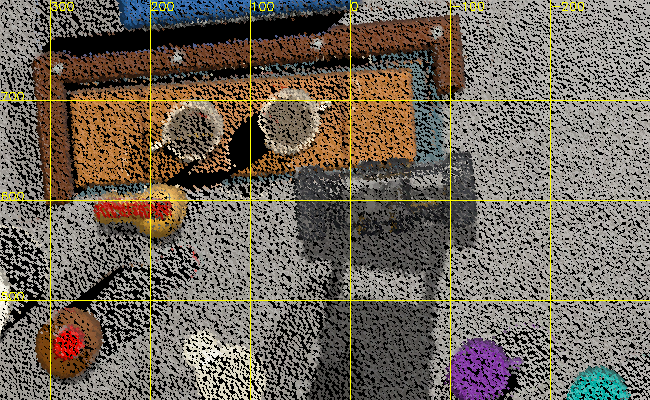

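>>> arm_command:
  steps:
    - [0.95, [-4, 0.4, 0], 0]
    - [0.95, [-4, 0.4, 0], 0]
    - [0.95, [-1.4, 0, 0], 0]
    - [0.95, [0, 0, 0], 0]
    - [0.95, [0, 0, 0], 0]

```text
clock: 21.92
eef_pos: [584.6, 58.0, 99.4]
eef_rot: [3.14, -0.0, -1.479]
wrist_force: [0.3, 0.3, 0.2]
finger_gap: 44.7
```

>>> arm_command:
  steps:
    - [0.95, [0, 0, 3], 0]
    - [0.95, [0, 0, 3], 0]
    - [0.95, [0, 0, 0], 0]

```text
clock: 22.17
eef_pos: [582.1, 56.1, 34.7]
eef_rot: [3.133, 0.0, -1.482]
wrist_force: [-0.7, 0.0, -1.2]
finger_gap: 64.8
```

```bash
python3 -c "
from h import *
go(-138,-30,8,-np.pi/2+TH);snap('wrist','w16')
"
```

```text
t 22.17 tcp [582.1  56.1  34.7] bay [-157.  -31.] yaw -1.482 F [-0.7  0.  -1.2]
tool shift cm -0.11 -1.89 2.67 turn -0.004
```

View pics/w16.png

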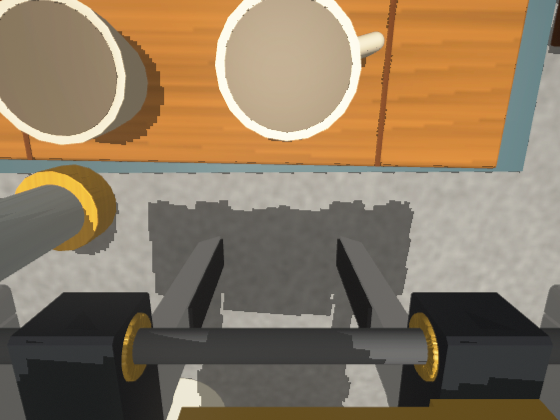

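The wrist view shows the fingers facing the near edge around the right cup, with the pipe collar (65,205) clear to the left. I descend and push straight in.

>>> arm_command:
  steps:
    - [0.95, [0, 0, 1.5], 0]
    - [0.95, [0, -0.5, 1.1], 0]
    - [0.95, [0, -0.5, 0], 0]
    - [0.95, [0, -0.5, 0], 0]
    - [0.95, [0, -0.5, 0], 0]

```text
clock: 22.63
eef_pos: [606.1, 59.1, 16.1]
eef_rot: [-3.14, -0.0, -1.481]
wrist_force: [0.1, 0.1, -0.1]
finger_gap: 89.1
```

>>> arm_command:
  steps:
    - [0.95, [0, -0.5, 0], 0]
    - [0.95, [0, -0.5, 0], 0]
    - [0.95, [0, -0.3, 0], 0]
    - [0.95, [0, -0.3, 0], 0]
    - [0.95, [0, -0.3, 0], 0]

```text
clock: 23.05
eef_pos: [623.6, 61.0, 14.6]
eef_rot: [3.14, -0.0, -1.481]
wrist_force: [-4.4, -1.8, 3.2]
finger_gap: 89.5
```

>>> arm_command:
  steps:
    - [0.95, [0, -0.3, 0], 0]
    - [0.95, [0, -0.3, 0], 0]
    - [0.95, [0, -0.3, 0], 0]
    - [0.95, [0, -0.2, 0], 0]

```text
clock: 23.38
eef_pos: [634.5, 62.3, 14.4]
eef_rot: [3.14, 0.0, -1.481]
wrist_force: [-5.7, -1.3, 4.8]
finger_gap: 89.7
```

```bash
python3 -c "
from h import *
look(17);go(-98,-30,8,-np.pi/2+TH)
"
```

```text
scene c [-43.2  16.9] size [ 94.3 358.4] corners [[-90.0, 196.0], [-91.0, -162.0], [3.0, -162.0], [5.0, 196.0]] z 18.8
side c [-50.5 114.8] size [ 90.6 141.2] corners [[-96.0, 185.0], [-95.0, 44.0], [-4.0, 45.0], [-6.0, 186.0]] z 20.2
t 23.48 tcp [634.7  62.3  14.4] bay [-104.   -29.7] yaw -1.481 F [-2.4 -0.5  2.2]
tool shift cm 0.02 -0.6 0.64 turn -0.003
```

View pics/top17.png

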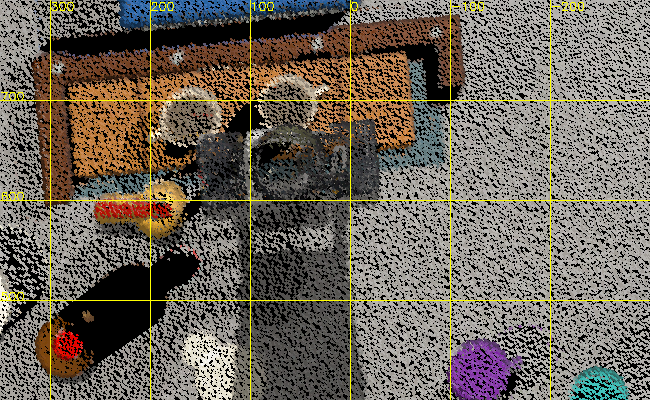

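>>> arm_command:
  steps:
    - [0.95, [0, -0.2, 0.2], 0]
    - [0.95, [0, -0.2, 0], 0]
    - [0.95, [0, 0, 0], 0]

```text
clock: 23.73
eef_pos: [638.5, 62.6, 12.2]
eef_rot: [3.141, 0.0, -1.481]
wrist_force: [-3.3, -0.1, 2.5]
finger_gap: 89.4
```

>>> arm_command:
  steps:
    - [0.95, [0, -0.15, 0], 0]
    - [0.95, [0, -0.1, 0], 0]

```text
clock: 23.9
eef_pos: [640.6, 62.7, 12.2]
eef_rot: [3.14, -0.0, -1.481]
wrist_force: [-13.2, -1.0, 6.4]
finger_gap: 89.4
```

The force jumped to 13 N, so the board is against the back batten. I press 1 mm more, hold, then back off.

>>> arm_command:
  steps:
    - [0.95, [0, -0.1, 0], 0]
    - [0.95, [0, 0, 0], 0]

```text
clock: 24.07
eef_pos: [640.6, 62.7, 12.2]
eef_rot: [3.137, -0.0, -1.481]
wrist_force: [-14.6, -1.2, 8.1]
finger_gap: 89.5
```

>>> arm_command:
  steps:
    - [0.95, [0, 0.3, 0], 0]
    - [0.95, [0, 1.0, 0], 0]
    - [0.95, [0, 1.5, 0], 0]
    - [0.95, [0, 0, -4], 0]
    - [0.95, [0, 0, -4], 0]

```text
clock: 24.48
eef_pos: [612.9, 60.2, 91.7]
eef_rot: [3.138, 0.0, -1.481]
wrist_force: [1.3, 1.0, 1.3]
finger_gap: 89.7
```

>>> arm_command:
  steps:
    - [0.95, [2, 3, 0], 0]
    - [0.95, [2, 3, 0], 0]
    - [0.95, [2, 3, 0], 0]
    - [0.95, [2, 3, 0], 0]
    - [0.95, [0, 0, 0], 0]

```text
clock: 24.9
eef_pos: [498.6, -32.6, 92.4]
eef_rot: [3.141, -0.0, -1.483]
wrist_force: [-0.0, -0.5, -0.1]
finger_gap: 89.3
```

```bash
python3 -c "
from h import *
look(18);go(-98,-30,8,-np.pi/2+TH)
a=cv2.imread('pics/scene18.png')[110:320,200:480];b=cv2.imread('pics/side18.png')[130:340,140:420]
cv2.imwrite('pics/z18.png',cv2.resize(np.vstack([a,b]),None,fx=1.4,fy=1.4))
"
```

```text
scene c [-41.4  18.9] size [ 88.1 364.2] corners [[-86.0, 201.0], [-85.0, -163.0], [3.0, -163.0], [2.0, 201.0]] z 18.9
side c [-44.6  12.2] size [ 91.2 344.4] corners [[-90.0, 184.0], [-90.0, -160.0], [1.0, -160.0], [1.0, 184.0]] z 20.2
t 25.0 tcp [502.3 -30.7  93.2] bay [-244.5 -110.1] yaw -1.483 F [ 0.6 -0.4  0.4]
tool shift cm -8.08 -14.61 8.52 turn -0.005
```

View pics/top18.png

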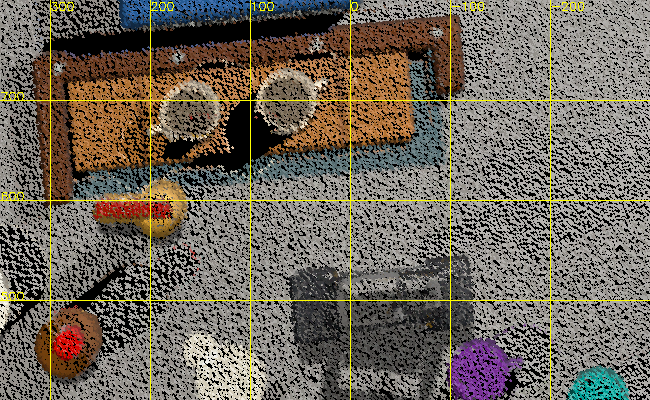

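View pics/z18.png

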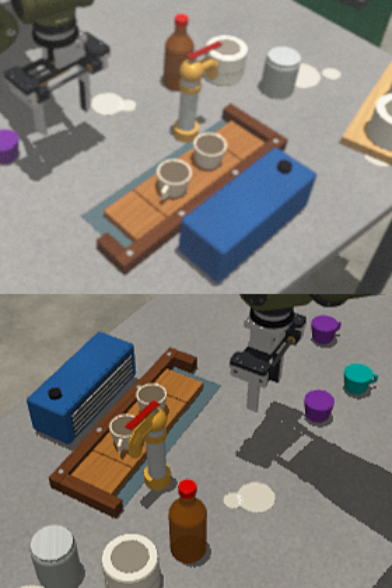

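```bash
python3 -c "
from h import *
for tag in ('0','18'):
  for n in('scene','side'):
    P,h,d=pts(n,n+tag);B=(P[...,:2]-O);bx=B@EX;by=B@EY
    m=(d>0)&(P[...,2]>60)&(P[...,2]<70)&(h[...,1]<70)&(P[...,0]>500)&(P[...,0]<760)&(P[...,1]>-250)&(P[...,1]<180)
    if tag=='18': m&=(bx>-100)&(bx<0)&(by>-100)&(by<120)
    l=cv2.connectedComponentsWithStats(m.astype(np.uint8))
    for i in range(1,l[0]):
        if l[2][i,4]>40:
            r=cv2.minEnclosingCircle(np.c_[bx,by][(l[1]==i).ravel()] .astype(np.float32) if 0 else np.c_[bx[l[1]==i],by[l[1]==i]].astype(np.float32));print(tag,n,np.round(r[0],1),round(r[1],1),P[...,2][l[1]==i].max().round(1))
"
```

```text
0 scene [-169.9 -143.7] 31.6 68.2
0 scene [-178.2 -242.1] 31.4 68.1
0 side [-184.2 -239.2] 31.5 69.3
0 side [-175.  -140.7] 32.7 69.8
18 scene [-40.6  62.4] 30.6 67.1
18 scene [-38.3 -34.9] 31.0 68.7
18 side [-46.4 -41.2] 30.7 69.6
```

```bash
python3 -c "
from h import *
s=manip.read_state();print(s['clock'],s['wrist_force'].round(1),abs(s['qd']).max());print(manip.sign_off())"
```

```text
25.0 [ 0.6 -0.4  0.4] 0.0423097064373679
the job is handed in; nothing more can be done
None
```

The board is in the drying bay with its left end behind the pipe, flat along the back batten and between the two end battens. I handed it in at 25.0 s of the 72 s allowed.

**How it went:** I pushed the left end in to tilt the board. Then I slid it behind the pipe by its right end face, eased the tilt part-way with a push on the near side of the right end, and slid it the rest. Another push on the near side of the right end brought it parallel. A last push with the two fingers spread, on the near edge at mid-board, seated it. The wrist force rose from about 5 N to about 15 N (about 17 N in all) when the board met the back batten.

**Last checks:**
- **Board:** Both cameras show it parallel to the back batten and touching it within the 2–4 mm measuring error. Its left end is about 5 mm from the left batten and its right end about 28 mm from the right batten.
- **Cups:** In the scene camera both cups are upright and 97 mm apart, against 96 mm nominal, so they kept their places. The side camera confirmed only the right cup, because the tap hides the left one.
- **Bystanders:** The bottle, mould and tin look untouched, as do the other cups nearby. The arm was clear of everything, with wrist force near 0 N.

**Disagreement:** The two cameras differed by about 7 mm in absolute x, so I used their mean. In the last view the scene fit of the board's length was off (364 mm instead of 340), while the side camera gave 344 mm.

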